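Roll the locator beacon onto the test line and start the test

TASK

Roll the orange locator beacon along the black test plate, pushing the top of it sideways with the fingertips, until it comes to rest lengthwise right over the yellow line. Only then press the green start button on the tester all the way down, and finish clear of everything. Do not pick the beacon up or stand it on end, and leave all the other things where they are.

Things in the scene. Friction and masses are not known exactly. Their poses are not given: they have to be found in the camera images.
- line (a point): Middle of the yellow line (172 x 6 mm, painted flat, along this point's x), on the top face of the test plate; z up. The plate is a fixed black rubber-topped tray centred here, 180 mm (x) by 280 mm (y), its top 10 mm above the table, with a lip 5 mm high and 8 mm wide along each short edge (y = +-136 mm). The rubber slows rolling: let go, the beacon soon stops.
- beacon_center (a point): Centre of the beacon: a solid cylinder, diameter 33, length 100, about 0.19 kg, orange with aluminium ends, lying on the plate parallel (within 0.04 rad) to the yellow line, 60 to 76 mm to either side of it. x is its axis; y, z turn as it rolls. A fingertip resting on its top grips it by friction; moved sideways it rolls the beacon half as far, so repeat strokes. A low push may skid it; it must roll.
- tester: The beacon tester, a fixed grey-green case 150 mm (x) by 120 mm (y), its top 58 mm above the table, with a dark screen on top and one green button. Origin at the centre of its underside. It stands either to the left or to the right of the plate; the blue supply unit stands on the other side.
- start_top (a point): Centre of the top face of the tester's green round start button, 30 mm in diameter, standing in a black housing on the tester's top. It is pressed straight down.
- start (a joint): Travel of the start button: 0 is up, 0.006 m is fully down; it springs back when let go; fully down takes about 5 N.
- supply: The supply unit, a fixed blue case of the same size as the tester, with two black knobs standing 16 mm above its top (74 mm above the table). Not part of the job. Origin at the centre of its underside.
- cap: A loose blue plastic thread cap, 30 mm in diameter and 22 mm tall, standing upright on the test plate on the other side of the line from the beacon, 60 to 76 mm from the line. Leave it there. Origin at the centre of its underside.
- driver: A loose screwdriver with a yellow handle lying on the table near the robot, left of the middle. Leave alone. Origin on its underside, near its middle.
- plug: A loose steel connector plug, 34 mm in diameter and 45 mm tall, standing on the table beyond the plate. Leave alone. Origin at the centre of its underside.
- cell: A loose grey battery cell, 26 mm in diameter and 50 mm tall, standing on the table beyond the plate. Leave alone. Origin at the centre of its underside.
- tape: A loose white tape ring, 90 mm outside diameter and 20 mm tall, lying flat on the table at the far right. Leave alone. Origin at the centre of its underside.
There are look-alikes about, which are no part of the job. Of the things that look like the part that bears beacon_center, the largest one is meant.

How it is judged:
On the way, in this order (a step that is already met when the one before it is completed fails the run):
1. the beacon has rolled at least about a sixth of a turn, still lying on the plate (angle between beacon_center's own z axis and vertical above 1 rad and angle between beacon_center's own x axis and vertical above 1.4 rad and z of beacon_center in the frame of line below 0.0205 m), for 0.05 s.
2. the beacon rests lengthwise over the yellow line (y of beacon_center in the frame of line between -0.006 and 0.006 m and x of beacon_center in the frame of line between -0.025 and 0.025 m and z of beacon_center in the frame of line between 0.012 and 0.0205 m and angle between the x axis of beacon_center and the x axis of line, either way round below 0.12 rad and linear speed of beacon below 0.01 m/s), for 0.3 s.
3. the start button is pressed all the way down (value of joint start above 0.0045 m), for 0.05 s.
At the end, for the whole second after the job is handed in: The beacon lies at rest on the plate with its centre within 6 mm of the yellow line (across it) and within 25 mm of the line's middle (along it), its axis within 0.12 rad of the line; the button has been pressed (more than 4.5 mm) after that and is up again (all of step 2 and value of joint start below 0.002 m); the robot touches nothing.
It fails at once if the beacon is lifted or carried (more than 6 mm off the plate) (z of beacon_center in the frame of line above 0.0225 m).
It fails at once if the beacon is stood or tipped on end or leaves the plate (angle between beacon_center's own x axis and vertical below 1.2 rad or z of beacon_center in the frame of line below 0.008 m).
It fails at once if the start button is pressed while the beacon is not on the line (value of joint start above 0.003 m and (y of beacon_center in the frame of line above 0.006 m or y of beacon_center in the frame of line below -0.006 m)).
It fails at once if another loose thing is moved by more than 15 mm (distance of any of cap, driver, plug, cell, tape from where it was at the start of the episode above 0.015 m).
It also fails if it takes over 51 s, if anything falls off the work surface, if the arm or the gripper's body presses on something with over 40 N, if the wrist force passes 120 N, or if a joint passes its speed limit or range.

ROBOT

A 6-joint arm with a two-finger parallel gripper is mounted at the origin on the work surface. World frame = base frame: x ahead of the robot, y to its left, z up, the work surface at z = 0. Lengths are in m, angles in rad, forces in N, time in s.
With the tool pointing down it reaches from about 0.325 to 0.85 m from the base axis. Payload 4.4 kg.
Tool frame: the origin (TCP) lies on the mounting face of the last link; the fingertips stand 199 mm ahead of it and the grasp point (between the pads) lies 180 mm ahead of it; z points along the fingers, y is the direction in which the jaws open and shut (so a half turn about z gives the same grasp; the last joint's range is limited). The gripper opens to 94 mm and grips with 3 to 60 N. Pads are 16 mm wide; open, the fingers measure 119 mm over their backs; the gripper's body (75 mm by 177 mm) begins 78 mm behind the grasp point.
Start: joints at [0.957, 0.207, 1.542, -0, 1.393, -0.15], TCP at [0.257, 0.514, 0.405] pointing down, gripper open.
Joint ranges: [-2.73, 2.73], [-0.86, 2.22], [0.23, 2.46], [-1.11, 4.25], [0.08, 2.63], [-2.82, 2.82]. Speed limits (rad/s): [2.79, 2.79, 3.14, 3.14, 3.14, 3.14].

INTERFACE

Orientations are given as a unit quaternion [x, y, z, w].
In Python, from rig import manip, imaging, workorder, finder gives the robot as it stands. The module is installed in compiled form; this text tells all that it offers.
- The arm moves only by the shell command python3 -m pendant 'ROWS' [FORCE]. ROWS is JSON, a list of rows, each an object with "travel": the shift along the world's x, y, z in m, a list of three; "rot": the turn, a rotation vector about the world's x, y, z in rad, a list of three; "claw": the finger opening in m, from 0 to 0.094. In form: [{"travel": [tx, ty, tz], "rot": [wx, wy, wz], "claw": claw}, ...]. A call has 1 to 8 rows; each row shifts and turns the commanded pose from where the row before left it; what a row does not reach is not made up. A row lasts 1/10 s, in which the tool goes at most 50 mm and 8.59 degrees, less where a joint would pass 70% of its speed; a pose out of reach is approached as far as the arm can. A call with a gripper value outside its range is refused whole. The fingers move at their own pace and stop on an object; FORCE is the grip in N (left out, the last holds). Time passes only in rows, so rows that do not move let the fingers close. It gives the time, the measured TCP pose, the force and the opening at its end, in the units of the state.
- manip.read_state(): the state, without advancing time (a new reading comes with each control period).
- imaging.get_image(name): name is "scene" or "top"; returns a dict with "img" (384x512x3 uint8, blue, green, red), "intrinsics" (3x3 intrinsics, pixels), "xyz" and "orientation" of the camera in the world. Camera axes: x right, y up, looking along -z (the intrinsics and any distortion apply to the point x, -y, -z); pixel columns grow to the right and rows downward; lengths in m; the calibration is good to about 2 mm. A picture is of the moment at which its call begins. There is no depth.
- workorder.close_job(): hands the job in, once; it reports no verdict.
Trained networks look in a picture, given as the dict that the camera call returned (one of the last four; its "shot" number tells which), for a name from the list of things; names that differ only in an ending like _2 or _b are one class to them, and where a whole thing is asked for, a point or a joint stands for the part that bears it (a point fixed in the world has none). Each returns a list of dicts, best first, with "p" (0 to 1); they miss things now and then, are a little off and sometimes report something else, mostly with a low value. They report only what shows in the picture. A call takes as long as a camera call. They do not tell look-alikes from the thing itself.
- finder.outline_of(picture, name): "region" (384x512 bool, what is visible of it) and "location" ([column, row] as shares, 0 to 1, of the picture: columns of its width, rows of its height, amid what is visible of it).
- finder.landmark_of(picture, name): "location" ([column, row] as shares, 0 to 1, of the picture: columns of its width, rows of its height: a listed point, or the origin of a listed thing).
The state is a dict: "t": time; "joint_pos": joint angles; "joint_velocities": joint speeds; "joint_efforts": joint torques, N m; "ee_pos": TCP position; "tcp_rot": TCP orientation; "wrist_force": force on the tool from outside, world axes, zero at the start; "wrist_torque": the same for the moment, N m; "gripper_width": opening from 0.0 (shut) to 1.0 (fully open).
Only numpy, scipy, OpenCV 4.12 (cv2) and the standard library are available. Lean on these libraries where they do the work, as an engineer would, in place of code of your own. Each camera call takes 0.05 s, during which the arm holds its last target.

## Working session

There is one attempt and no reset: what is moved stays moved. The work goes in short steps, Python scripts to look and compute and a shell command to move; the robot and the scene stay as the last step left them, time stands still between calls to the robot, and variables do not carry over. Pictures are saved under pics/ and viewed, and the job is handed in when it is done.

```bash
mkdir -p pics
cat > h.py <<'E'
import numpy as np,cv2
from scipy.spatial.transform import Rotation as R
from rig import manip, imaging, workorder, finder
def ray(p,uv):
    K=np.array(p["intrinsics"]);d=np.linalg.solve(K,[uv[0],uv[1],1.]);d=np.array([d[0],-d[1],-d[2]])
    return np.array(p["xyz"]),R.from_quat(p["orientation"]).apply(d)
def at(p,uv,z):
    o,d=ray(p,uv);return o+d*(z-o[2])/d[2]
def proj(p,X):
    c=R.from_quat(p["orientation"]).inv().apply(np.array(X)-np.array(p["xyz"]));q=np.array(p["intrinsics"])@[c[0],-c[1],-c[2]];return q[:2]/q[2]
def px(l): return np.array(l)*[512,384]
E
python3 - <<'E'
from h import *
print(manip.read_state())
for n in("scene","top"):
    p=imaging.get_image(n);cv2.imwrite(f"pics/{n}0.png",cv2.resize(p["img"],(768,576)))
    print(n,{k:v for k,v in p.items() if k!="img"})
    for nm,z in [("line",.01),("beacon_center",.0265),("start_top",.07),("tester",0),("cap",.01),("supply",0),("plug",0),("cell",0),("driver",0),("tape",0)]:
        for r in finder.landmark_of(p,nm)[:3]:
            u=px(r["location"]);print(nm,round(r["p"],2),u.round(1),at(p,u,z).round(4))
E
```

```text
{'t': 0.0, 'joint_pos': array([ 9.56554309e-01,  2.07430070e-01,  1.54286216e+00, -4.41478336e-05,
        1.39348427e+00, -1.50493950e-01]), 'joint_velocities': array([-0.00093335,  0.00071456,  0.00056463,  0.00228737,  0.00024753,
       -0.0006305 ]), 'joint_efforts': array([-7.15535789e-04, -3.70872402e+01, -2.81422663e+01,  6.97801472e-02,
        3.60072625e-02, -1.29083001e-04]), 'ee_pos': array([0.25701855, 0.51398905, 0.40352814]), 'tcp_rot': array([ 2.29797857e-01,  9.73237768e-01, -1.02117199e-03, -3.87261154e-04]), 'wrist_force': array([ 0.01490359, -0.79735631,  0.68327828]), 'wrist_torque': array([ 0.07960009,  0.00075954, -0.01887549]), 'gripper_width': 1.000079125415652}
scene {'intrinsics': array([[489.06466212,   0.        , 258.63536833],
       [  0.        , 489.06466212, 187.07278453],
       [  0.        ,   0.        ,   1.        ]]), 'xyz': array([0.96809061, 0.71815793, 0.77186268]), 'orientation': array([0.10458022, 0.41158997, 0.88096512, 0.20870343]), 'shot': 1}
line 0.8 [261.6 199. ] [ 0.5575 -0.0516  0.01  ]
beacon_center 0.85 [278.8 299. ] [0.6677 0.
[... 803 characters left out ...]
array([ 0.42508663, -0.04212154,  0.88784963]), 'orientation': array([ 0.05792017, -0.05207521, -0.6988716 ,  0.71099361]), 'shot': 2}
line 0.7 [259.8 189.1] [ 0.5542 -0.0455  0.01  ]
beacon_center 0.88 [232.2 181.4] [0.5697 0.0228 0.0265]
beacon_center 0.75 [151.9 143.7] [0.6623 0.227  0.0265]
beacon_center 0.58 [251.8 117.6] [ 0.7345 -0.0223  0.0265]
tester 0.74 [131.2 217.6] [0.4781 0.2753 0.    ]
cap 0.53 [287.6 198.8] [ 0.5309 -0.115   0.01  ]
supply 0.82 [363.  195.4] [ 0.5439 -0.3055  0.    ]
plug 0.23 [187.8 268.9] [0.3554 0.1274 0.    ]
cell 0.73 [261.2 191.1] [ 0.5505 -0.0492  0.    ]
driver 0.93 [186.3 268.3] [0.3568 0.1311 0.    ]
tape 0.73 [366.1 131.4] [ 0.7112 -0.3183  0.    ]
```

View pics/top0.png

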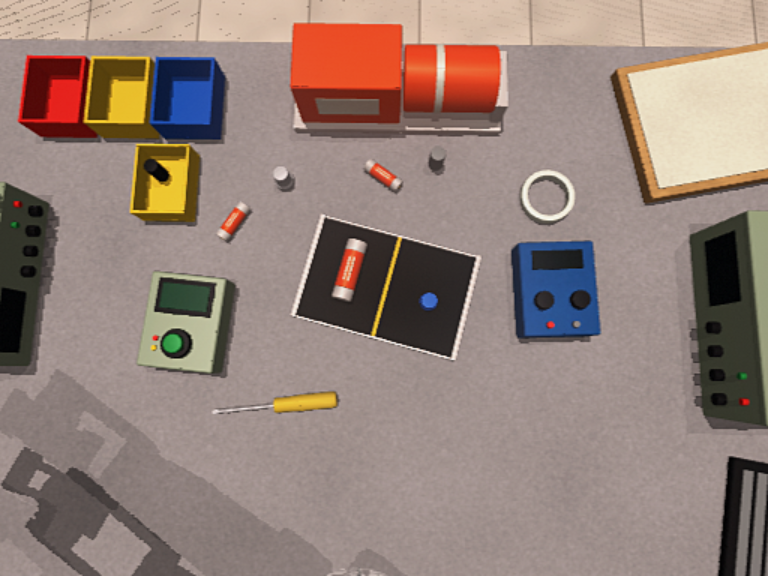

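View pics/scene0.png

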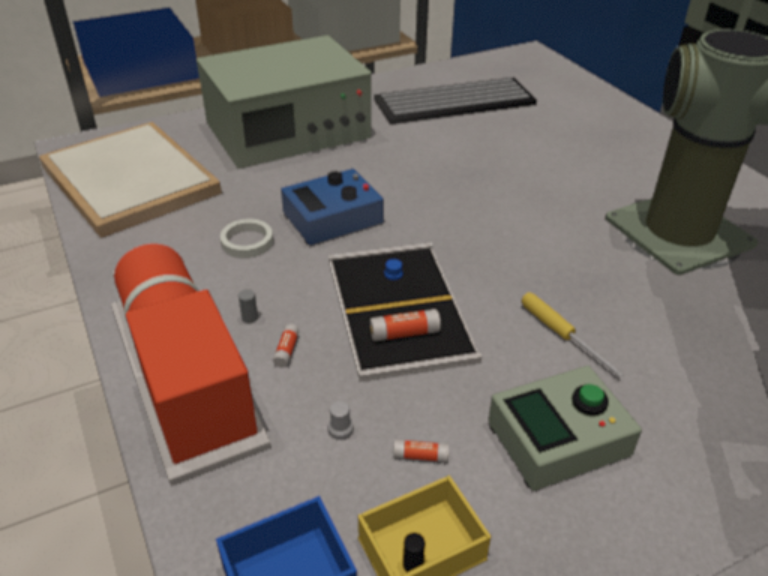

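Three orange candidates in the top view (768-px picture): (350,270) lying on the plate, and smaller ones at (234,221) and (383,176) on the bare table. The one on the plate is the largest and the only one on the plate, so it fits. I'll confirm it in a crop and measure precisely.

```bash
cat >> h.py <<'E'
def measure(save=None,names=("top","scene")):
    out={}
    for n in names:
        p=imaging.get_image(n);im=p["img"];hsv=cv2.cvtColor(im,cv2.COLOR_BGR2HSV)
        # region: near the plate
        L=None
        m=cv2.inRange(hsv,(18,110,90),(34,255,255))
        k,lab,st,ce=cv2.connectedComponentsWithStats(m)
        c0=proj(p,[.556,-.048,.01])
        poly=np.array([proj(p,np.array([.556,-.048,.01])+[a,b,0]) for a,b in((-.1,-.1),(-.1,.1),(.1,.1),(.1,-.1))]).astype(np.int32)
        msk=np.zeros(m.shape,np.uint8);cv2.fillPoly(msk,[poly],255)
        ys,xs=np.nonzero(m&msk)
        X=np.array([at(p,(x,y),.01) for x,y in zip(xs,ys)])[:,:2]
        if len(X)>10:
            c=X.mean(0);u,s,vt=np.linalg.svd(X-c);d=vt[0]*np.sign(vt[0][0]);t=(X-c)@d
            mid=c+d*(t.max()+t.min())/2
            out[n,"line"]=(mid.round(4),np.arctan2(d[1],d[0]).round(4),np.ptp(t).round(4))
        best=[]
        for r in finder.outline_of(p,"beacon_center"):
            u=px(r["location"]);P=at(p,u,.0265)
            if abs(P[0]-.56)<.1 and abs(P[1]+.03)<.12:best.append((r["p"],r["region"]))
        if best:
            reg=max(best,key=lambda b:b[0])[1]
            yy,xx=np.nonzero(reg);X=np.array([at(p,(x,y),.0265) for x,y in zip(xx,yy)])[:,:2]
            (cx,cy),(w,h),a=cv2.minAreaRect(X.astype(np.float32)*1000)
            c=X.mean(0);vt=np.linalg.svd(X-c,full_matrices=False)[2];d=vt[0]*np.sign(vt[0][0])
            out[n,"beacon"]=(np.round([cx/1000,cy/1000],4),c.round(4),np.arctan2(d[1],d[0]).round(4),round(w),round(h))
        r=[(q["p"],at(p,px(q["location"]),.0265)[:2].round(4)) for q in finder.landmark_of(p,"beacon_center")]
        out[n,"bc"]=[q for q in r if abs(q[1][0]-.56)<.1 and abs(q[1][1]+.03)<.12]
        if save:
            x,y=c0.astype(int);cv2.imwrite(f"pics/{save}_{n}.png",cv2.resize(im[max(0,y-75):y+75,x-100:x+100],(800,600),interpolation=cv2.INTER_CUBIC))
    return out
E
python3 - <<'E'
from h import *
for k,v in measure("m1").items():print(k,v)
p=imaging.get_image("scene");q=imaging.get_image("top")
for a in(p,q):
    for r in finder.landmark_of(a,"start_top")+finder.outline_of(a,"start_top"):
        print(round(r["p"],2),px(r["location"]), [at(a,px(r["location"]),z)[:2].round(4) for z in(.065,.07,.075)])
    hsv=cv2.cvtColor(a["img"],cv2.COLOR_BGR2HSV);m=cv2.inRange(hsv,(50,120,60),(80,255,255))
    k,l,s,c=cv2.connectedComponentsWithStats(m)
    for i in range(1,k):
        if s[i,4]>20:print("green",s[i],c[i],[at(a,c[i],z)[:2].round(4) for z in(.065,.07,.075)])
x,y=263,173
b=np.hstack([cv2.resize(p["img"][220:320,340:440],(400,400)),cv2.resize(q["img"][170:260,80:170],(400,400))]);cv2.imwrite("pics/btn.png",b)
E
```

```text
('top', 'line') (array([ 0.5513, -0.039 ]), np.float64(-0.2505), np.float64(0.1708))
('top', 'beacon') (array([0.575 , 0.0209]), array([0.5743, 0.0213]), np.float64(-0.2279), 34, 104)
('top', 'bc') [(0.6, array([0.5715, 0.0221]))]
('scene', 'line') (array([ 0.5537, -0.0367]), np.float64(-0.2512), np.float64(0.1676))
('scene', 'beacon') (array([0.5769, 0.027 ]), array([0.5782, 0.0254]), np.float64(-0.204), 49, 106)
('scene', 'bc') [(0.75, array([0.5715, 0.0237]))]
0.59 [393.3184 264.192 ] [array([0.448 , 0.2831]), array([0.4517, 0.2861]), array([0.4554, 0.2892])]
green [387 257  16  13 163] [394.06748466 262.86503067] [array([0.4446, 0.281 ]), array([0.4483, 0.2841]), array([0.452 , 0.2872])]
0.64 [114.688 228.288] [array([0.4489, 0.2884]), array([0.4488, 0.2864]), array([0.4486, 0.2844])]
0.67 [115.9168 226.4064] [array([0.4533, 0.2859]), array([0.4531, 0.2839]), array([0.453 , 0.2819])]
green [108 222  13  13 131] [114.32061069 228.42748092] [array([0.4486, 0.2892]), array([0.4485, 0.2872]), array([0.4483, 0.2852])]
green [493 248   5   5  23] [494.86956522 250.17391304] [array([ 0.4147, -0.5814]), array([ 0.4148, -0.5781]), array([ 0.4149, -0.5749])]
```

View pics/m1_top.png

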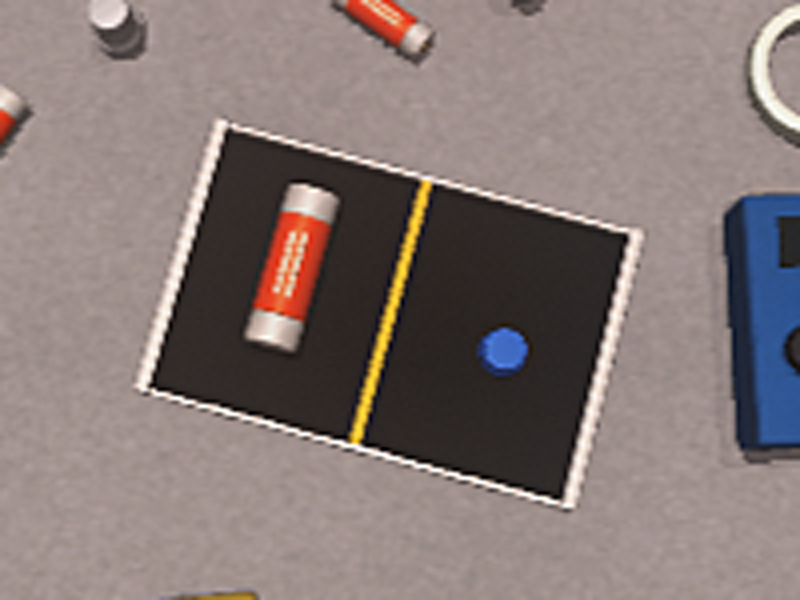

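View pics/btn.png

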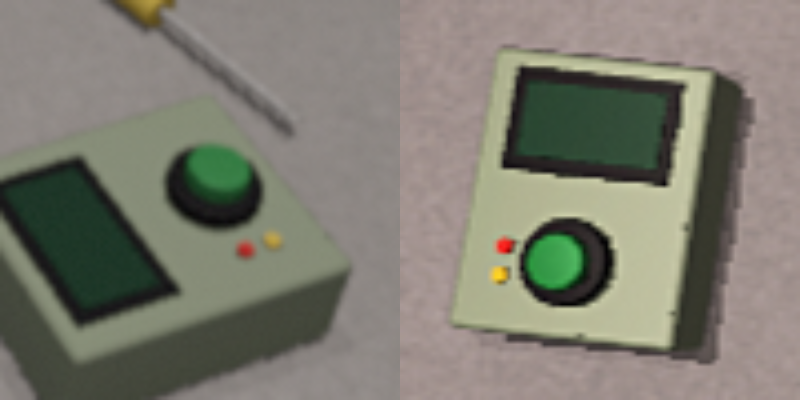

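View pics/m1_scene.png

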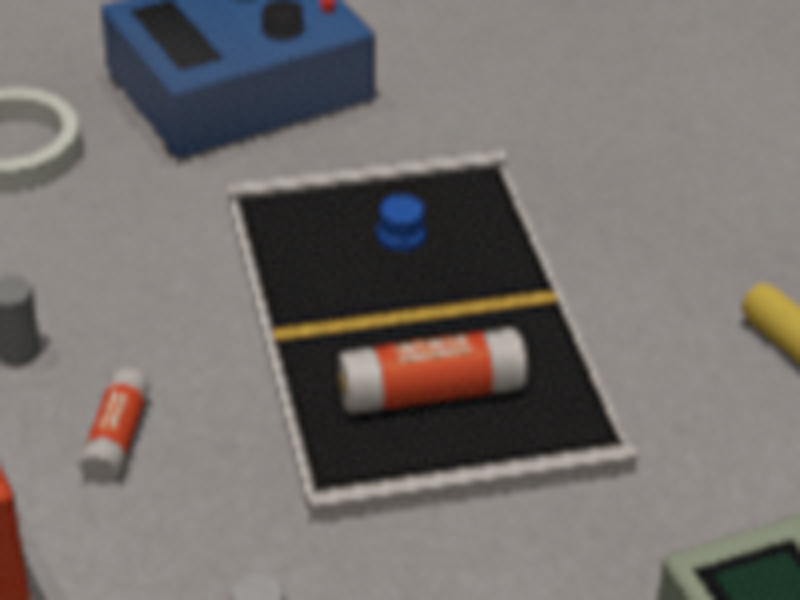

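The crop confirms it: large beacon at (293,268), yellow line from (427,180) to (357,443), cap at (505,350). The beacon is about 64 mm on the +y side of the line, and the tester is to the left. Moving above the beacon with the jaws aligned along its axis.

```bash
python3 -m pendant '[{"travel":[0.02,-0.03,0],"rot":[0,0,-0.084],"claw":0.05},{"travel":[0.02,-0.03,0],"rot":[0,0,-0.084],"claw":0.05},{"travel":[0.02,-0.03,0],"rot":[0,0,-0.084],"claw":0.05},{"travel":[0.02,-0.03,0],"rot":[0,0,-0.084],"claw":0.05},{"travel":[0.02,-0.03,0],"rot":[0,0,-0.084],"claw":0.05},{"travel":[0.02,-0.03,0],"rot":[0,0,-0.084],"claw":0.05},{"travel":[0.02,-0.03,0],"rot":[0,0,-0.084],"claw":0.05},{"travel":[0.02,-0.03,0],"rot":[0,0,-0.084],"claw":0.05}]'
python3 -m pendant '[{"travel":[0.02,-0.03,0],"rot":[0,0,-0.084],"claw":0.05},{"travel":[0.02,-0.03,0],"rot":[0,0,-0.084],"claw":0.05},{"travel":[0.02,-0.03,0],"rot":[0,0,-0.084],"claw":0.05},{"travel":[0.02,-0.03,0],"rot":[0,0,-0.084],"claw":0.05},{"travel":[0.02,-0.03,0],"rot":[0,0,-0.084],"claw":0.05},{"travel":[0.02,-0.03,0],"rot":[0,0,-0.084],"claw":0.05},{"travel":[0.02,-0.03,0],"rot":[0,0,-0.084],"claw":0.05},{"travel":[0.02,-0.03,0],"rot":[0,0,-0.075],"claw":0.05}]'
cat >> h.py <<'E'
def st():
    s=manip.read_state();r=R.from_quat(s["tcp_rot"]);y=r.apply([0,1,0]);z=r.apply([0,0,1])
    tip=s["ee_pos"]+.199*z
    print("t",round(s["t"],2),"tcp",s["ee_pos"].round(4),"tip",tip.round(4),"yawY",np.arctan2(y[1],y[0]).round(4),"z",z.round(4),"tiltY",y[2].round(4),"F",s["wrist_force"].round(2),"T",s["wrist_torque"].round(2),"g",round(s["gripper_width"]*94,1))
E
python3 -c "
from h import *
st()"
```

```text
t: 2.5
ee_pos: [0.4178, 0.273, 0.4049]
tcp_rot: [0.539, 0.842, 0.0, 0.0]
wrist_force: [0.2, -0.2, 0.4]
gripper_width: 0.533
t: 3.3
ee_pos: [0.5779, 0.0329, 0.4047]
tcp_rot: [0.784, 0.621, 0.0, 0.0]
wrist_force: [-0.2, 0.5, -0.7]
gripper_width: 0.533
t 3.3 tcp [0.5779 0.0329 0.4047] tip [0.578  0.0329 0.2057] yawY -0.2314 z [ 3.e-04  1.e-04 -1.e+00] tiltY 0.0002 F [-0.18  0.48 -0.66] T [-0.02  0.02 -0.01] g 50.1
```

```bash
python3 -m pendant '[{"travel":[-0.001,-0.005,-0.036],"rot":[0,0,0],"claw":0.05},{"travel":[0,0,-0.036],"rot":[0,0,0],"claw":0.05},{"travel":[0,0,-0.036],"rot":[0,0,0],"claw":0.05},{"travel":[0,0,-0.036],"rot":[0,0,0],"claw":0.05},{"travel":[0,0,0],"rot":[0,0,0],"claw":0.05}]'
python3 - <<'E'
from h import *
st()
s=manip.read_state();r=R.from_quat(s["tcp_rot"])
for n in("scene","top"):
    p=imaging.get_image(n);im=p["img"].copy()
    c=proj(p,[.556,-.02,.03]).astype(int)
    o=cv2.resize(im[c[1]-75:c[1]+75,c[0]-100:c[0]+100],(800,600),interpolation=cv2.INTER_CUBIC)
    for y in(-.0375,-.025,.025,.0375):
        for x in(-.008,.008):
            q=(proj(p,s["ee_pos"]+r.apply([x,y,.199]))-c+[100,75])*4+1.5
            cv2.circle(o,tuple(q.astype(int)),3,(255,0,255),-1)
    cv2.imwrite(f"pics/a_{n}.png",o)
E
```

```text
t: 3.8
ee_pos: [0.5733, 0.0294, 0.255]
tcp_rot: [0.783, 0.622, -0.004, -0.004]
wrist_force: [0.0, 0.2, -0.1]
gripper_width: 0.536
t 3.8 tcp [0.5733 0.0294 0.255 ] tip [0.5709 0.0296 0.056 ] yawY -0.2282 z [-0.0123  0.0011 -0.9999] tiltY -0.0123 F [ 0.03  0.18 -0.12] T [-0.05  0.09  0.02] g 50.4
```

View pics/a_scene.png

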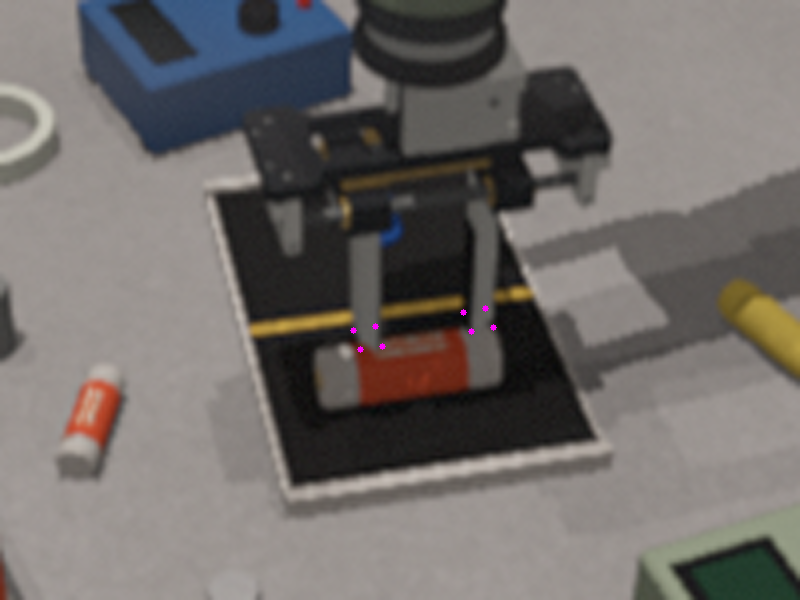

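View pics/a_top.png

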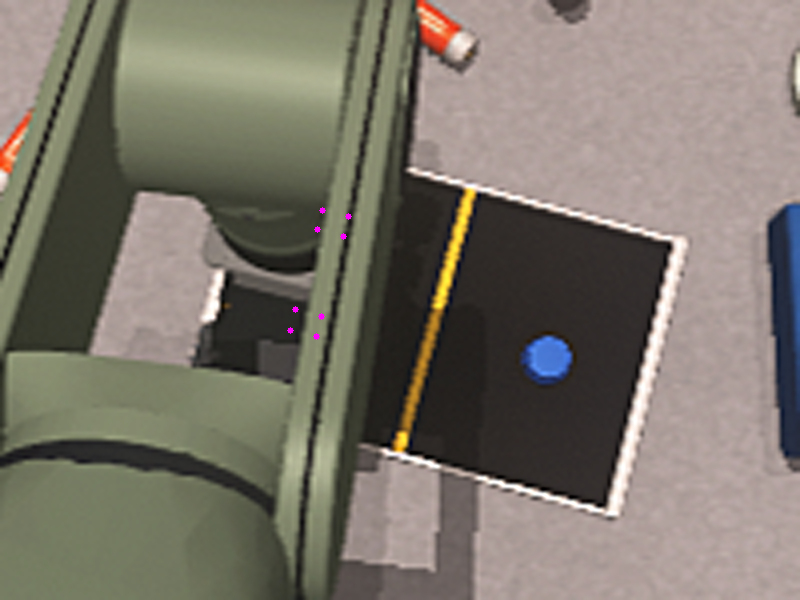

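```bash
python3 -c "
from h import *
st()"
```

```text
t 3.9 tcp [0.5762 0.0293 0.2606] tip [0.576  0.0293 0.0616] yawY -0.228 z [-1.3e-03  2.0e-04 -1.0e+00] tiltY -0.0013 F [ 0.4  -0.19  0.82] T [-0.05  0.06  0.03] g 50.1
```

```bash
python3 -m pendant '[{"travel":[0,-0.0015,-0.005],"rot":[0,0,0],"claw":0.05},{"travel":[0,0,-0.005],"rot":[0,0,0],"claw":0.05},{"travel":[0,0,-0.003],"rot":[0,0,0],"claw":0.05},{"travel":[0,0,-0.002],"rot":[0,0,0],"claw":0.05},{"travel":[0,0,-0.001],"rot":[0,0,0],"claw":0.05},{"travel":[0,0,0],"rot":[0,0,0],"claw":0.05}]'; python3 -c "
from h import *
st()"
```

```text
t: 4.5
ee_pos: [0.5762, 0.0278, 0.2446]
tcp_rot: [0.783, 0.622, -0.0, -0.0]
wrist_force: [-0.9, -0.7, -0.1]
gripper_width: 0.534
t 4.5 tcp [0.5762 0.0278 0.2446] tip [0.5762 0.0278 0.0456] yawY -0.228 z [-0. -0. -1.] tiltY -0.0 F [-0.9  -0.67 -0.14] T [-0.1   0.11 -0.01] g 50.1
```

```bash
python3 -m pendant '[{"travel":[0,0,-0.001],"rot":[0,0,0],"claw":0.05},{"travel":[0,0,-0.001],"rot":[0,0,0],"claw":0.05},{"travel":[0,0,-0.001],"rot":[0,0,0],"claw":0.05},{"travel":[0,0,0],"rot":[0,0,0],"claw":0.05}]'; python3 -c "
from h import *
st()"
```

```text
t: 4.9
ee_pos: [0.5764, 0.0278, 0.2423]
tcp_rot: [0.783, 0.622, 0.0, 0.0]
wrist_force: [-1.8, 0.9, 4.0]
gripper_width: 0.533
t 4.9 tcp [0.5764 0.0278 0.2423] tip [0.5764 0.0278 0.0433] yawY -0.2279 z [ 1.e-04  1.e-04 -1.e+00] tiltY 0.0001 F [-1.77  0.95  4.04] T [-0.    0.41  0.01] g 50.1
```

```bash
python3 -m pendant '[{"travel":[0,0,-0.0007],"rot":[0,0,0],"claw":0.05},{"travel":[-0.0007,-0.003,0],"rot":[0,0,0],"claw":0.05},{"travel":[-0.001,-0.0045,0],"rot":[0,0,0],"claw":0.05},{"travel":[-0.001,-0.0045,0],"rot":[0,0,0],"claw":0.05},{"travel":[-0.001,-0.0045,0],"rot":[0,0,0],"claw":0.05},{"travel":[-0.0007,-0.003,0],"rot":[0,0,0],"claw":0.05},{"travel":[0,0,0],"rot":[0,0,0],"claw":0.05}]'; python3 -c "
from h import *
st()
for k,v in measure('s1',('scene',)).items(): print(k,v)"
```

```text
t: 5.6
ee_pos: [0.5717, 0.0081, 0.2422]
tcp_rot: [0.783, 0.622, -0.0, -0.0]
wrist_force: [-3.6, 0.4, 9.0]
gripper_width: 0.533
t 5.6 tcp [0.5717 0.0081 0.2422] tip [0.5715 0.0082 0.0432] yawY -0.2282 z [-9.e-04  3.e-04 -1.e+00] tiltY -0.0009 F [-3.57  0.44  8.97] T [0.15 0.86 0.03] g 50.1
('scene', 'line') (array([ 0.5532, -0.0384]), np.float64(-0.2615), np.float64(0.1676))
('scene', 'beacon') (array([0.5741, 0.0156]), array([0.5753, 0.0157]), np.float64(-0.2435), 48, 105)
('scene', 'bc') [(0.69, array([0.5705, 0.0147]))]
```

View pics/s1_scene.png

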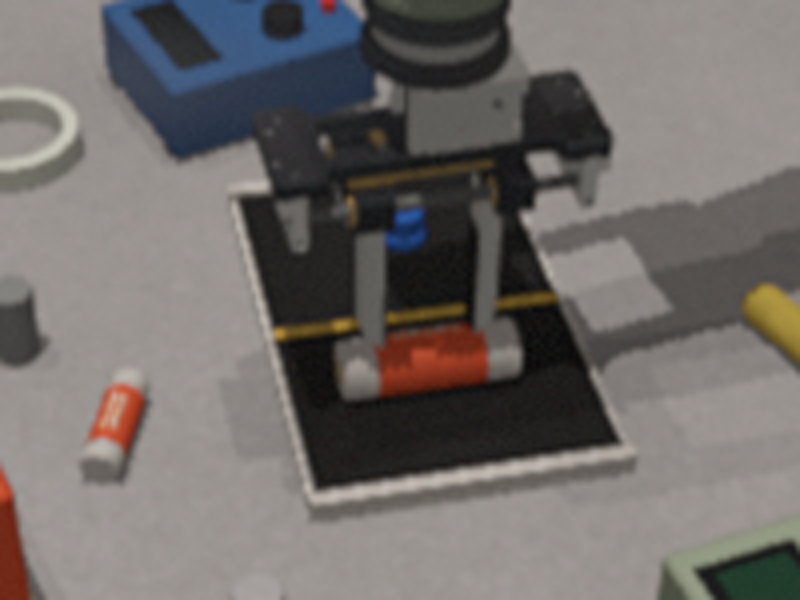

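Stroke 1 rolled it about 10 mm (label turned, beacon now at (430,362) in the crop). Repeating.

```bash
python3 -m pendant '[{"travel":[0,0,0.006],"rot":[0,0,0],"claw":0.05},{"travel":[0.0012,0.0053,0],"rot":[0,0,0],"claw":0.05},{"travel":[0.0012,0.0052,0],"rot":[0,0,0],"claw":0.05},{"travel":[0,0,-0.004],"rot":[0,0,0],"claw":0.05},{"travel":[0,0,-0.0015],"rot":[0,0,0],"claw":0.05},{"travel":[0,0,-0.0005],"rot":[0,0,0],"claw":0.05},{"travel":[0,0,0],"rot":[0,0,0],"claw":0.05}]'
python3 -m pendant '[{"travel":[-0.0007,-0.003,0],"rot":[0,0,0],"claw":0.05},{"travel":[-0.001,-0.0045,0],"rot":[0,0,0],"claw":0.05},{"travel":[-0.001,-0.0045,0],"rot":[0,0,0],"claw":0.05},{"travel":[-0.001,-0.0045,0],"rot":[0,0,0],"claw":0.05},{"travel":[-0.0007,-0.003,0],"rot":[0,0,0],"claw":0.05},{"travel":[-0.0005,-0.002,0],"rot":[0,0,0],"claw":0.05},{"travel":[0,0,0],"rot":[0,0,0],"claw":0.05}]'; python3 -c "
from h import *
st()
for k,v in measure('s2',('scene',)).items(): print(k,v)"
```

```text
t: 6.45
ee_pos: [0.5746, 0.019, 0.2422]
tcp_rot: [0.783, 0.622, 0.0, 0.0]
wrist_force: [-2.9, 1.4, 9.1]
gripper_width: 0.534
t: 7.15
ee_pos: [0.5693, -0.0028, 0.2422]
tcp_rot: [0.783, 0.622, -0.0, -0.0]
wrist_force: [-4.6, 1.0, 10.1]
gripper_width: 0.528
t 7.15 tcp [ 0.5693 -0.0028  0.2422] tip [ 0.5692 -0.0028  0.0432] yawY -0.228 z [-8.e-04  2.e-04 -1.e+00] tiltY -0.0008 F [-4.56  0.97 10.1 ] T [0.1  0.79 0.08] g 49.6
('scene', 'line') (array([ 0.5536, -0.0369]), np.float64(-0.2519), np.float64(0.1676))
('scene', 'beacon') (array([0.5724, 0.0046]), array([0.5743, 0.0053]), np.float64(-0.2354), 48, 107)
('scene', 'bc') [(0.66, array([0.5698, 0.0014]))]
```

```bash
python3 -m pendant '[{"travel":[0,0,0.006],"rot":[0,0,0],"claw":0.05},{"travel":[0.0012,0.0054,0],"rot":[0,0,0],"claw":0.05},{"travel":[0.0013,0.0054,0],"rot":[0,0,0],"claw":0.05},{"travel":[0,0,-0.004],"rot":[0,0,0],"claw":0.05},{"travel":[0,0,-0.0015],"rot":[0,0,0],"claw":0.05},{"travel":[0,0,-0.0005],"rot":[0,0,0],"claw":0.05},{"travel":[0,0,0],"rot":[0,0,0],"claw":0.05}]'
python3 -m pendant '[{"travel":[-0.0007,-0.003,0],"rot":[0,0,0],"claw":0.05},{"travel":[-0.001,-0.0045,0],"rot":[0,0,0],"claw":0.05},{"travel":[-0.001,-0.0045,0],"rot":[0,0,0],"claw":0.05},{"travel":[-0.001,-0.0045,0],"rot":[0,0,0],"claw":0.05},{"travel":[-0.0007,-0.003,0],"rot":[0,0,0],"claw":0.05},{"travel":[-0.0005,-0.002,0],"rot":[0,0,0],"claw":0.05},{"travel":[0,0,0],"rot":[0,0,0],"claw":0.05}]'
python3 -m pendant '[{"travel":[0,0,0.006],"rot":[0,0,0],"claw":0.05},{"travel":[0.0012,0.0054,0],"rot":[0,0,0],"claw":0.05},{"travel":[0.0013,0.0054,0],"rot":[0,0,0],"claw":0.05},{"travel":[0,0,-0.004],"rot":[0,0,0],"claw":0.05},{"travel":[0,0,-0.0015],"rot":[0,0,0],"claw":0.05},{"travel":[0,0,-0.0005],"rot":[0,0,0],"claw":0.05},{"travel":[0,0,0],"rot":[0,0,0],"claw":0.05}]'
python3 -m pendant '[{"travel":[-0.0007,-0.003,0],"rot":[0,0,0],"claw":0.05},{"travel":[-0.001,-0.0045,0],"rot":[0,0,0],"claw":0.05},{"travel":[-0.001,-0.0045,0],"rot":[0,0,0],"claw":0.05},{"travel":[-0.001,-0.0045,0],"rot":[0,0,0],"claw":0.05},{"travel":[-0.0007,-0.003,0],"rot":[0,0,0],"claw":0.05},{"travel":[-0.0005,-0.002,0],"rot":[0,0,0],"claw":0.05},{"travel":[0,0,0],"rot":[0,0,0],"claw":0.05}]'
python3 -c "
from h import *
st()
for k,v in measure('s3',('scene','top')).items(): print(k,v)"
```

```text
t: 8.0
ee_pos: [0.5721, 0.0084, 0.2422]
tcp_rot: [0.783, 0.622, 0.0, -0.0]
wrist_force: [-2.9, 0.8, 9.4]
gripper_width: 0.53
t: 8.7
ee_pos: [0.5669, -0.0134, 0.2421]
tcp_rot: [0.783, 0.622, -0.0, -0.0]
wrist_force: [-4.0, 1.1, 10.9]
gripper_width: 0.533
t: 9.4
ee_pos: [0.5698, -0.0024, 0.2421]
tcp_rot: [0.783, 0.622, 0.0, -0.0]
wrist_force: [-3.2, -0.3, 9.3]
gripper_width: 0.532
t: 10.1
ee_pos: [0.5645, -0.0242, 0.2421]
tcp_rot: [0.783, 0.622, -0.0, -0.0]
wrist_force: [-3.5, 1.3, 11.3]
gripper_width: 0.536
t 10.1 tcp [ 0.5645 -0.0242  0.2421] tip [ 0.5642 -0.0241  0.0431] yawY -0.2278 z [-1.2e-03  1.0e-04 -1.0e+00] tiltY -0.0012 F [-3.47  1.29 11.29] T [ 0.17  0.88 -0.  ] g 50.4
('scene', 'line') (array([ 0.5565, -0.0374]), np.float64(-0.2498), np.float64(0.1619))
('scene', 'beacon') (array([ 0.5653, -0.0184]), array([ 0.5656, -0.0173]), np.float64(-0.2692), 48, 101)
('scene', 'bc') [(0.89, array([ 0.5662, -0.0182]))]
('top', 'bc') []
```

View pics/s3_scene.png

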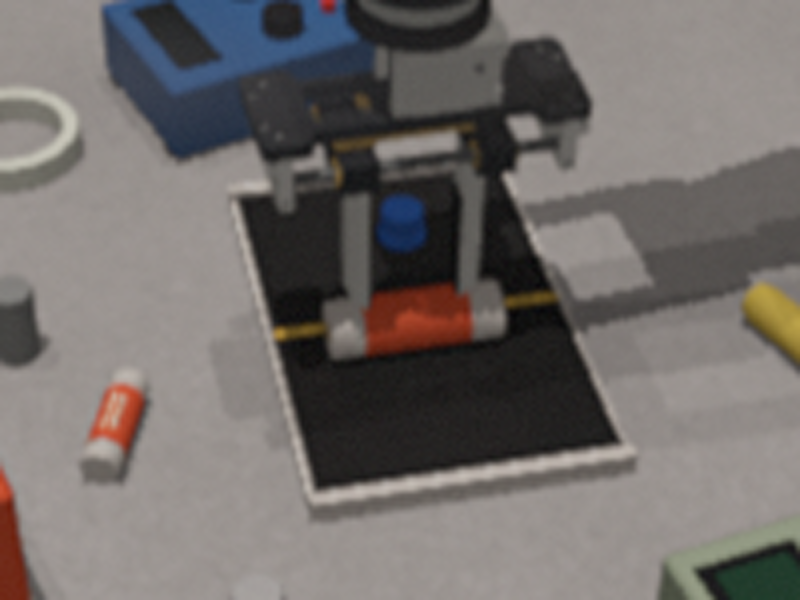

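View pics/s3_top.png

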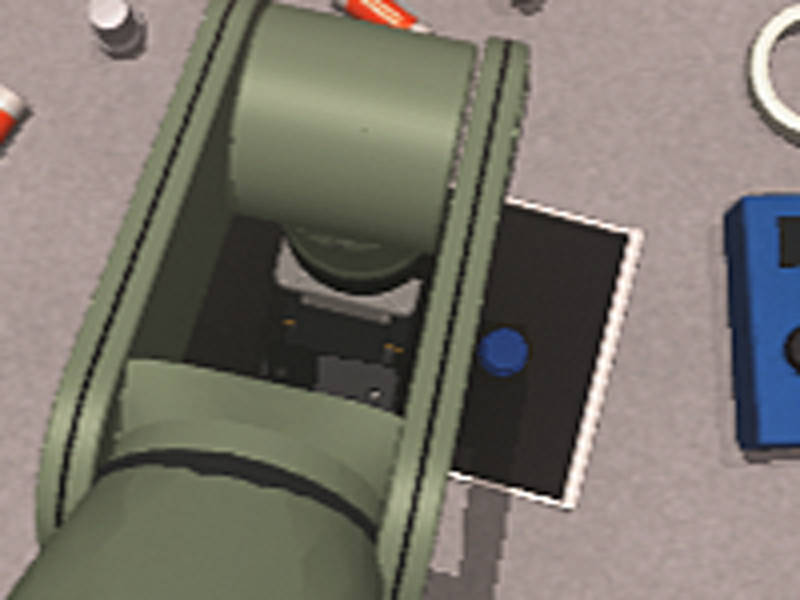

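```bash
python3 -m pendant '[{"travel":[0,0,0.006],"rot":[0,0,0],"claw":0.05},{"travel":[0.0012,0.0054,0],"rot":[0,0,0],"claw":0.05},{"travel":[0.0013,0.0054,0],"rot":[0,0,0],"claw":0.05},{"travel":[0,0,-0.004],"rot":[0,0,0],"claw":0.05},{"travel":[0,0,-0.0015],"rot":[0,0,0],"claw":0.05},{"travel":[0,0,-0.0005],"rot":[0,0,0],"claw":0.05},{"travel":[0,0,0],"rot":[0,0,0],"claw":0.05}]'
python3 -m pendant '[{"travel":[-0.0007,-0.003,0],"rot":[0,0,0],"claw":0.05},{"travel":[-0.001,-0.0045,0],"rot":[0,0,0],"claw":0.05},{"travel":[-0.001,-0.0045,0],"rot":[0,0,0],"claw":0.05},{"travel":[-0.001,-0.0045,0],"rot":[0,0,0],"claw":0.05},{"travel":[-0.0007,-0.003,0],"rot":[0,0,0],"claw":0.05},{"travel":[-0.0005,-0.002,0],"rot":[0,0,0],"claw":0.05},{"travel":[0,0,0],"rot":[0,0,0],"claw":0.05},{"travel":[0,0,0.01],"rot":[0,0,0],"claw":0.05}]'
python3 -m pendant '[{"travel":[-0.02,0.03,0.03],"rot":[0,0,0],"claw":0.05},{"travel":[-0.02,0.04,0.02],"rot":[0,0,0],"claw":0.05},{"travel":[-0.02,0.045,0],"rot":[0,0,0],"claw":0.05},{"travel":[-0.02,0.045,0],"rot":[0,0,0],"claw":0.05},{"travel":[0,0,0],"rot":[0,0,0],"claw":0.05}]'
python3 -c "
from h import *
st()
for k,v in measure('s4',('scene','top')).items(): print(k,v)"
```

```text
t: 11.1
ee_pos: [0.5674, -0.0131, 0.2422]
tcp_rot: [0.783, 0.622, 0.0, -0.0]
wrist_force: [-3.6, 1.2, 9.4]
gripper_width: 0.532
t: 11.9
ee_pos: [0.5614, -0.0347, 0.25]
tcp_rot: [0.783, 0.622, -0.001, -0.001]
wrist_force: [-0.3, -0.2, -0.5]
gripper_width: 0.534
t: 12.4
ee_pos: [0.4794, 0.1293, 0.3006]
tcp_rot: [0.781, 0.625, -0.0, -0.001]
wrist_force: [0.2, -0.6, 0.2]
gripper_width: 0.532
t 12.4 tcp [0.4794 0.1293 0.3006] tip [0.4789 0.1296 0.1016] yawY -0.2214 z [-0.0023  0.0016 -1.    ] tiltY -0.0025 F [ 0.16 -0.64  0.16] T [-0.07  0.02  0.03] g 50.0
('scene', 'line') (array([ 0.5542, -0.0367]), np.float64(-0.253), np.float64(0.1666))
('scene', 'beacon') (array([ 0.5634, -0.0285]), array([ 0.5634, -0.0285]), np.float64(-0.2508), 49, 105)
('scene', 'bc') [(0.82, array([ 0.5607, -0.0273])), (0.48, array([ 0.5643, -0.0269]))]
('top', 'line') (array([ 0.5513, -0.039 ]), np.float64(-0.2505), np.float64(0.1708))
('top', 'beacon') (array([ 0.5613, -0.0331]), array([ 0.5597, -0.0333]), np.float64(-0.232), 32, 102)
('top', 'bc') [(0.89, array([ 0.5575, -0.034 ]))]
```

View pics/s4_scene.png

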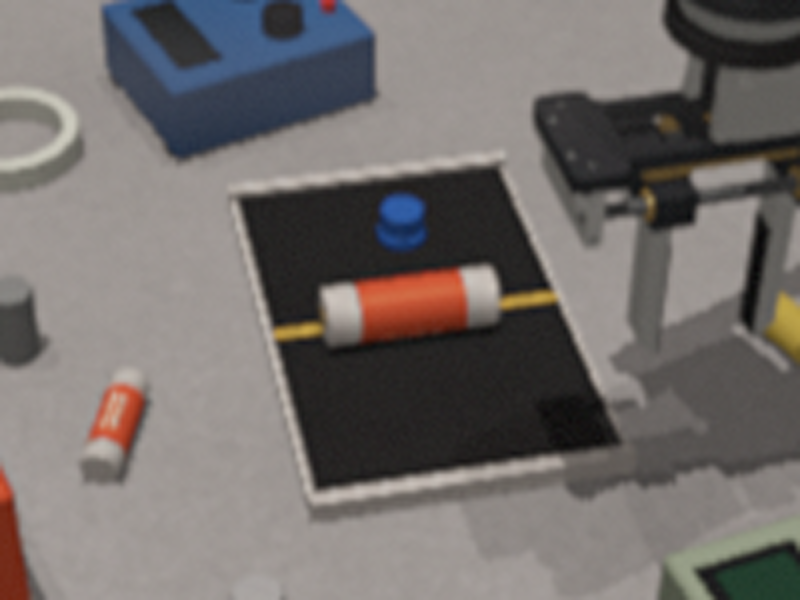

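View pics/s4_top.png

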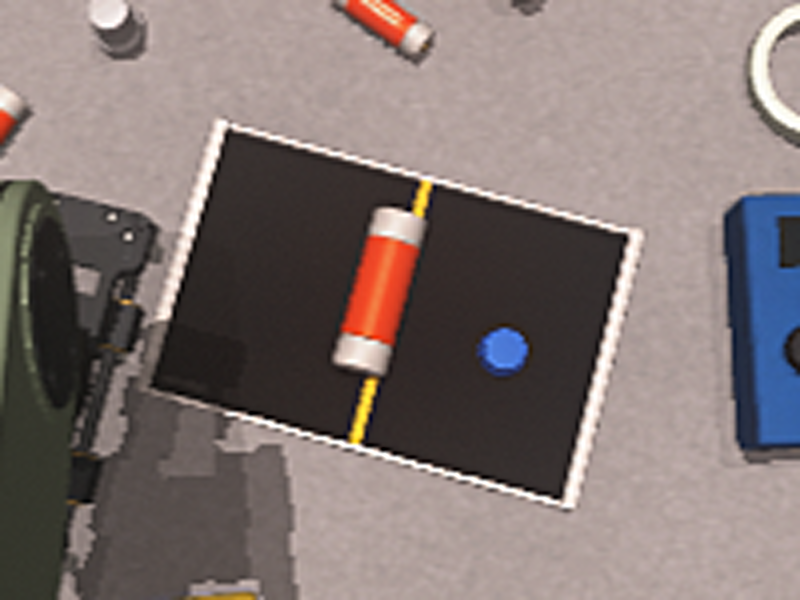

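```bash
cat >> h.py <<'E'
def fine():
    from scipy.optimize import least_squares
    for n,lm in (("top",(.5513,-.039)),("scene",(.5538,-.0368))):
        p=imaging.get_image(n);im=p["img"];hsv=cv2.cvtColor(im,cv2.COLOR_BGR2HSV)
        m=cv2.inRange(hsv,(0,150,110),(14,255,255))
        k,lab,s,ce=cv2.connectedComponentsWithStats(m)
        g=proj(p,[.558,-.035,.0265]);i=min((i for i in range(1,k) if s[i,4]>100),key=lambda i:np.hypot(*(ce[i]-g)))
        # whole body: bright/coloured pixels in a window, non-black
        body=((im.max(2)>105)&(cv2.inRange(hsv,(18,110,90),(34,255,255))==0)).astype(np.uint8)
        body=cv2.morphologyEx(body,cv2.MORPH_OPEN,np.ones((4,4),np.uint8))
        k2,l2,s2,c2=cv2.connectedComponentsWithStats(body)
        j=l2[int(round(ce[i][1])),int(round(ce[i][0]))]
        reg=(l2==j).astype(np.uint8)
        S=4
        def sil(x,y,a,r=.0165,h=.05):
            pts=[]
            for e in(-h,h):
                for t in np.linspace(0,2*np.pi,24,endpoint=False):
                    pts.append(proj(p,[x+e*np.cos(a)-r*np.cos(t)*np.sin(a),y+e*np.sin(a)+r*np.cos(t)*np.cos(a),.0265+r*np.sin(t)]))
            return cv2.convexHull(np.float32(pts))[:,0]
        H=cv2.convexHull(np.argwhere(reg)[:,::-1].astype(np.float32))[:,0]
        b=np.zeros((384*S,512*S),np.uint8);cv2.fillPoly(b,[np.int32(H*S)],1)
        M=cv2.moments(cv2.resize(reg*255,None,fx=1,fy=1),True)
        def feat(P):
            m=cv2.moments(P.astype(np.float32).reshape(-1,1,2))
            return m
        def f(v):
            m=feat(sil(*v));A=m["m00"];
            th=.5*np.arctan2(2*m["mu11"],m["mu20"]-m["mu02"]);thM=.5*np.arctan2(2*M["mu11"],M["mu20"]-M["mu02"])
            d=(th-thM+np.pi/2)%np.pi-np.pi/2
            return [m["m10"]/A-M["m10"]/M["m00"],m["m01"]/A-M["m01"]/M["m00"],30*d]
        r=least_squares(f,[.558,-.035,-.25],diff_step=1e-4)
        la=-.2508;d=r.x[:2]-np.array(lm)
        print(n,"cyl",r.x.round(4),"along",(d@[np.cos(la),np.sin(la)]).round(4),"across",(d@[-np.sin(la),np.cos(la)]).round(4),"area obs/model",M["m00"],round(feat(sil(*r.x))["m00"],0),"res",r.cost)
E
python3 -c "
from h import *
fine()"
```

```text
top cyl [ 0.559  -0.0348 -0.2526] along 0.0064 across 0.006 area obs/model 552.0 561.0 res 1.8010160426843311e-12
scene cyl [ 0.5606 -0.0284 -0.2554] along 0.0044 across 0.0098 area obs/model 601.0 636.0 res 4.888440349416524e-12
```

Beacon is still about 8 mm short of the line (top view 6–8 mm, scene 10 mm). One final 16 mm stroke.

```bash
python3 -m pendant '[{"travel":[0.02,-0.04,0],"rot":[0,0,-0.004],"claw":0.05},{"travel":[0.022,-0.042,0],"rot":[0,0,-0.004],"claw":0.05},{"travel":[0.022,-0.042,-0.01],"rot":[0,0,-0.004],"claw":0.05},{"travel":[0.0176,-0.032,-0.02],"rot":[0,0,-0.006],"claw":0.05},{"travel":[0,0,-0.015],"rot":[0,0,0],"claw":0.05},{"travel":[0,0,-0.006],"rot":[0,0,0],"claw":0.05},{"travel":[0,0,0],"rot":[0,0,0],"claw":0.05},{"travel":[0,0,0],"rot":[0,0,0],"claw":0.05}]'; python3 -c "
from h import *
st()"
```

```text
t: 13.6
ee_pos: [0.5634, -0.0298, 0.2501]
tcp_rot: [0.788, 0.616, -0.0, -0.0]
wrist_force: [0.4, 0.3, -1.2]
gripper_width: 0.532
t 13.6 tcp [ 0.5634 -0.0298  0.2501] tip [ 0.5633 -0.0298  0.0511] yawY -0.2447 z [-4.e-04  3.e-04 -1.e+00] tiltY -0.0004 F [ 0.4   0.26 -1.18] T [-0.01  0.04 -0.02] g 50.0
```

```bash
python3 -m pendant '[{"travel":[-0.002,0.003,-0.003],"rot":[0,0,-0.005],"claw":0.05},{"travel":[0,0,-0.003],"rot":[0,0,0],"claw":0.05},{"travel":[0,0,-0.0017],"rot":[0,0,0],"claw":0.05},{"travel":[0,0,-0.001],"rot":[0,0,0],"claw":0.05},{"travel":[0,0,-0.0005],"rot":[0,0,0],"claw":0.05},{"travel":[0,0,0],"rot":[0,0,0],"claw":0.05}]'; python3 -c "
from h import *
st()"
```

```text
t: 14.2
ee_pos: [0.5618, -0.0275, 0.2422]
tcp_rot: [0.79, 0.613, -0.0, -0.0]
wrist_force: [-5.0, 1.3, 8.6]
gripper_width: 0.533
t 14.2 tcp [ 0.5618 -0.0275  0.2422] tip [ 0.5617 -0.0275  0.0432] yawY -0.2506 z [-4.e-04  3.e-04 -1.e+00] tiltY -0.0005 F [-5.    1.31  8.61] T [0.15 0.78 0.02] g 50.1
```

Force 8.6 N is as in the earlier strokes. 16 mm stroke, then lift straight up and retreat.

```bash
python3 -m pendant '[{"travel":[-0.0007,-0.0029,0],"rot":[0,0,0],"claw":0.05},{"travel":[-0.001,-0.0039,0],"rot":[0,0,0],"claw":0.05},{"travel":[-0.001,-0.0039,0],"rot":[0,0,0],"claw":0.05},{"travel":[-0.0008,-0.0029,0],"rot":[0,0,0],"claw":0.05},{"travel":[-0.0005,-0.0019,0],"rot":[0,0,0],"claw":0.05},{"travel":[0,0,0],"rot":[0,0,0],"claw":0.05},{"travel":[0,0,0],"rot":[0,0,0],"claw":0.05},{"travel":[0,0,0.008],"rot":[0,0,0],"claw":0.05}]'
python3 -m pendant '[{"travel":[0,0,0.03],"rot":[0,0,0],"claw":0.03},{"travel":[-0.02,0.035,0.03],"rot":[0,0,0],"claw":0},{"travel":[-0.02,0.045,0],"rot":[0,0,0],"claw":0},{"travel":[-0.02,0.045,0],"rot":[0,0,0],"claw":0},{"travel":[-0.02,0.045,0],"rot":[0,0,0],"claw":0},{"travel":[0,0,0],"rot":[0,0,0],"claw":0}]'
python3 -c "
from h import *
st()
for k,v in measure('s5',('scene','top')).items(): print(k,v)
fine()"
```

```text
t: 15.0
ee_pos: [0.5573, -0.0432, 0.2486]
tcp_rot: [0.79, 0.613, -0.0, -0.001]
wrist_force: [-0.9, 0.5, 0.3]
gripper_width: 0.534
t: 15.6
ee_pos: [0.4752, 0.1307, 0.3087]
tcp_rot: [0.788, 0.616, -0.0, -0.001]
wrist_force: [-0.0, -1.2, 0.7]
gripper_width: 0.058
t 15.6 tcp [0.4752 0.1307 0.3087] tip [0.4749 0.131  0.1097] yawY -0.2443 z [-0.0014  0.0017 -1.    ] tiltY -0.0017 F [-0.01 -1.16  0.66] T [-0.14  0.1   0.01] g 5.4
('scene', 'line') (array([ 0.5538, -0.0365]), np.float64(-0.2518), np.float64(0.1676))
('scene', 'beacon') (array([ 0.5621, -0.036 ]), array([ 0.5632, -0.0371]), np.float64(-0.2153), 52, 106)
('scene', 'bc') [(0.8, array([ 0.5606, -0.0356]))]
('top', 'line') (array([ 0.5513, -0.039 ]), np.float64(-0.2502), np.float64(0.1708))
('top', 'beacon') (array([ 0.5592, -0.0417]), array([ 0.5587, -0.0414]), np.float64(-0.2607), 34, 104)
('top', 'bc') [(0.96, array([ 0.5609, -0.0445]))]
top cyl [ 0.5567 -0.0429 -0.2502] along 0.0062 across -0.0024 area obs/model 548.0 562.0 res 1.3176173621418937e-11
scene cyl [ 0.5583 -0.036  -0.2454] along 0.0042 across 0.0019 area obs/model 593.0 629.0 res 4.657462586234966e-12
```

View pics/s5_scene.png

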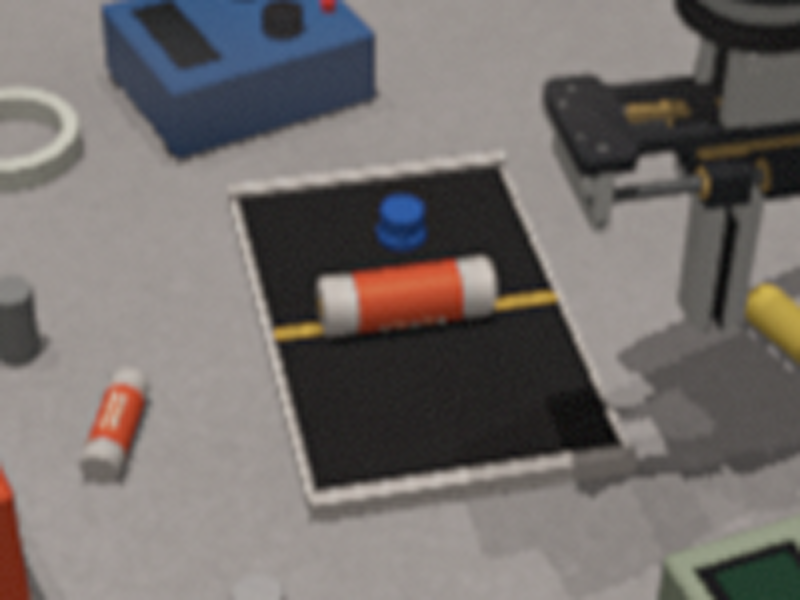

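View pics/s5_top.png

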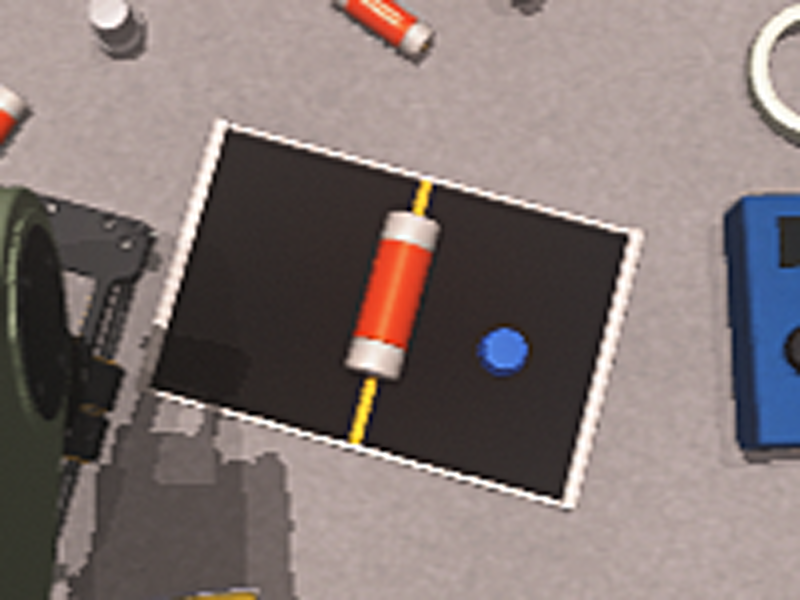

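The beacon lies on the line: across-offset −2.4 mm (top) and +1.9 mm (scene), angle within 0.01 rad. In the top crop the line leaves both beacon ends centrally, at (422,205) and (372,380). Triangulating the green centre puts the button at about (0.449, 0.286, 0.072). Moving there with closed fingers.

```bash
python3 -m pendant '[{"travel":[-0.006,0.039,0],"rot":[0,0,0],"claw":0},{"travel":[-0.007,0.039,0],"rot":[0,0,0],"claw":0},{"travel":[-0.007,0.039,0],"rot":[0,0,0],"claw":0},{"travel":[-0.006,0.038,0],"rot":[0,0,0],"claw":0},{"travel":[0,0,-0.012],"rot":[0,0,0],"claw":0},{"travel":[0,0,-0.008],"rot":[0,0,0],"claw":0},{"travel":[0,0,0],"rot":[0,0,0],"claw":0},{"travel":[0,0,0],"rot":[0,0,0],"claw":0}]'
python3 - <<'E'
from h import *
st()
s=manip.read_state();r=R.from_quat(s["tcp_rot"])
p=imaging.get_image("scene");c=np.array([394,255])
o=cv2.resize(p["img"][c[1]-75:c[1]+75,c[0]-100:c[0]+100],(800,600),interpolation=cv2.INTER_CUBIC)
for y in(-.0125,.0125):
  for x in(-.008,.008):
    q=(proj(p,s["ee_pos"]+r.apply([x,y,.199]))-c+[100,75])*4+1.5
    cv2.circle(o,tuple(q.astype(int)),3,(255,0,255),-1)
cv2.imwrite("pics/b1.png",o)
E
```

```text
t: 16.8
ee_pos: [0.4521, 0.28, 0.2879]
tcp_rot: [0.791, 0.612, -0.001, -0.0]
wrist_force: [0.1, -1.0, 0.8]
gripper_width: 0.004
t 16.8 tcp [0.4521 0.28   0.2879] tip [0.4518 0.2798 0.0889] yawY -0.2533 z [-1.5e-03 -9.0e-04 -1.0e+00] tiltY -0.0012 F [ 0.11 -0.97  0.79] T [-0.02  0.06 -0.03] g 0.3
```

View pics/b1.png

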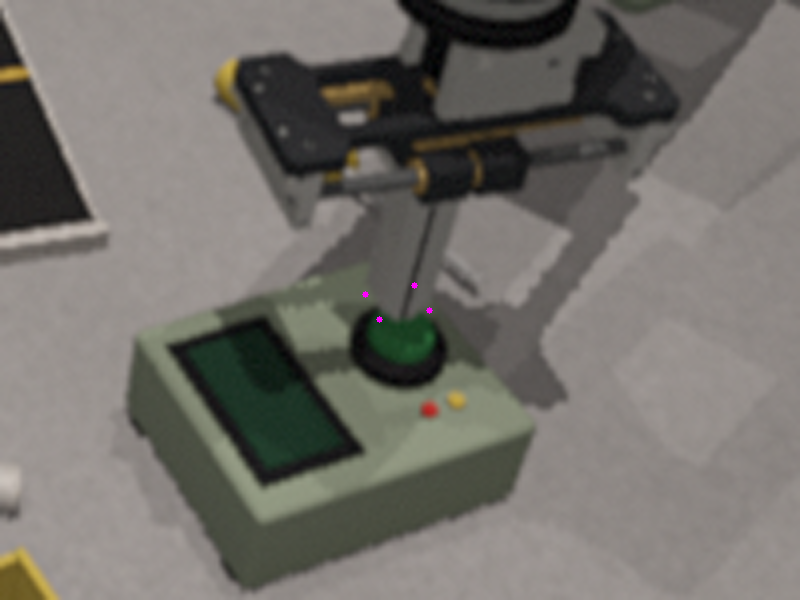

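```bash
python3 -m pendant '[{"travel":[-0.003,0.006,-0.004],"rot":[0,0,0],"claw":0},{"travel":[0,0,-0.005],"rot":[0,0,0],"claw":0},{"travel":[0,0,-0.003],"rot":[0,0,0],"claw":0},{"travel":[0,0,-0.002],"rot":[0,0,0],"claw":0},{"travel":[0,0,-0.002],"rot":[0,0,0],"claw":0},{"travel":[0,0,0],"rot":[0,0,0],"claw":0}]'; python3 -c "
from h import *
st()"
```

```text
t: 17.45
ee_pos: [0.4491, 0.2876, 0.2735]
tcp_rot: [0.79, 0.613, 0.0, 0.0]
wrist_force: [-1.7, -0.9, 6.7]
gripper_width: 0.005
t 17.45 tcp [0.4491 0.2876 0.2735] tip [0.4492 0.2877 0.0745] yawY -0.2509 z [ 5.e-04  2.e-04 -1.e+00] tiltY 0.0005 F [-1.73 -0.92  6.66] T [-0.21  0.39 -0.  ] g 0.5
```

```bash
python3 -m pendant '[{"travel":[0,0,-0.001],"rot":[0,0,0],"claw":0},{"travel":[0,0,-0.001],"rot":[0,0,0],"claw":0},{"travel":[0,0,0],"rot":[0,0,0],"claw":0}]'
python3 - <<'E'
from h import *
st()
p=imaging.get_image("scene");c=np.array([394,255])
o=cv2.resize(p["img"][c[1]-30:c[1]+45,c[0]-50:c[0]+50],(800,600),interpolation=cv2.INTER_CUBIC)
cv2.imwrite("pics/b2.png",o)
E
```

```text
t: 17.75
ee_pos: [0.4491, 0.2877, 0.2732]
tcp_rot: [0.79, 0.613, 0.0, 0.0]
wrist_force: [-5.9, -2.7, 16.4]
gripper_width: 0.005
t 17.75 tcp [0.4491 0.2877 0.2732] tip [0.4492 0.2877 0.0742] yawY -0.2507 z [ 5.e-04 -0.e+00 -1.e+00] tiltY 0.0005 F [-5.89 -2.7  16.4 ] T [-0.59  1.14 -0.01] g 0.5
```

View pics/b2.png

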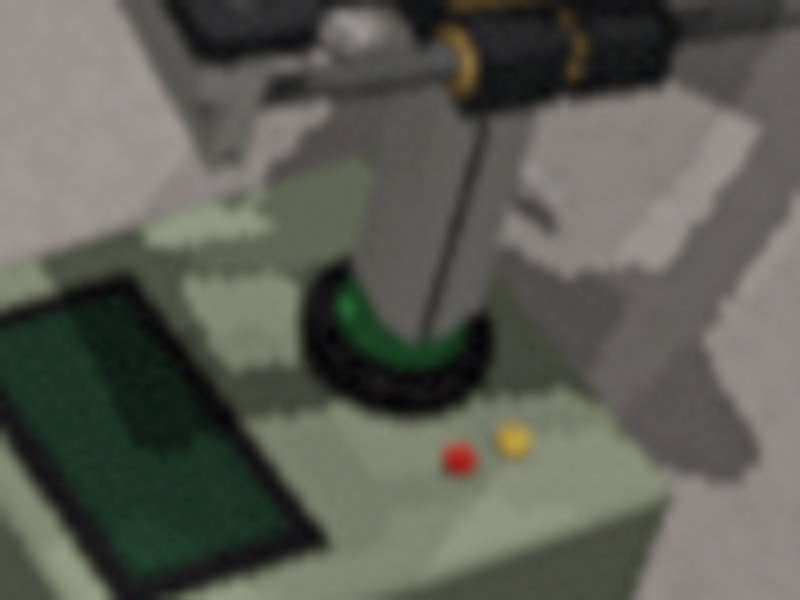

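The force rises steeply now, so this is a hard stop. The crop shows the finger reaching toward the far rim of the housing, so I'll back off and press again slightly nearer the camera, reading the force profile to make sure it is the button's own stop.

```bash
python3 -m pendant '[{"travel":[0,0,0.006],"rot":[0,0,0],"claw":0},{"travel":[0,0,0.006],"rot":[0,0,0],"claw":0},{"travel":[0.003,-0.0005,0],"rot":[0,0,0],"claw":0},{"travel":[0,0,0],"rot":[0,0,0],"claw":0}]'
for i in 1; do python3 -c "
from h import *
st()
p=imaging.get_image('scene');c=np.array([394,255])
cv2.imwrite('pics/b3.png',cv2.resize(p['img'][c[1]-30:c[1]+45,c[0]-50:c[0]+50],(800,600),interpolation=cv2.INTER_CUBIC))"; done
python3 -m pendant '[{"travel":[0,0,-0.003],"rot":[0,0,0],"claw":0},{"travel":[0,0,0],"rot":[0,0,0],"claw":0}]'
python3 -m pendant '[{"travel":[0,0,-0.002],"rot":[0,0,0],"claw":0},{"travel":[0,0,0],"rot":[0,0,0],"claw":0}]'
python3 -m pendant '[{"travel":[0,0,-0.002],"rot":[0,0,0],"claw":0},{"travel":[0,0,0],"rot":[0,0,0],"claw":0}]'
python3 -m pendant '[{"travel":[0,0,-0.001],"rot":[0,0,0],"claw":0},{"travel":[0,0,0],"rot":[0,0,0],"claw":0}]'
python3 -m pendant '[{"travel":[0,0,-0.001],"rot":[0,0,0],"claw":0},{"travel":[0,0,0],"rot":[0,0,0],"claw":0}]'
```

```text
t: 18.2
ee_pos: [0.452, 0.2868, 0.2822]
tcp_rot: [0.79, 0.613, -0.0, 0.0]
wrist_force: [-0.2, -0.2, 0.8]
gripper_width: 0.008
t 18.2 tcp [0.452  0.2868 0.2822] tip [0.4519 0.2868 0.0832] yawY -0.2512 z [-3.e-04 -2.e-04 -1.e+00] tiltY -0.0002 F [-0.22 -0.23  0.78] T [-0.08  0.04  0.07] g 0.7
t: 18.45
ee_pos: [0.4518, 0.2869, 0.279]
tcp_rot: [0.79, 0.613, -0.0, -0.0]
wrist_force: [-0.2, 0.4, 0.7]
gripper_width: 0.003
t: 18.65
ee_pos: [0.4518, 0.2869, 0.2774]
tcp_rot: [0.79, 0.613, -0.0, 0.0]
wrist_force: [-0.2, -0.1, 2.2]
gripper_width: 0.004
t: 18.85
ee_pos: [0.4518, 0.2869, 0.2756]
tcp_rot: [0.79, 0.613, -0.0, 0.0]
wrist_force: [-1.4, -1.0, 4.1]
gripper_width: 0.007
t: 19.05
ee_pos: [0.4518, 0.2869, 0.2747]
tcp_rot: [0.79, 0.613, -0.0, 0.0]
wrist_force: [-0.6, -1.2, 3.9]
gripper_width: 0.005
t: 19.25
ee_pos: [0.4518, 0.2869, 0.2736]
tcp_rot: [0.79, 0.613, -0.0, 0.0]
wrist_force: [-1.7, -0.1, 5.3]
gripper_width: 0.006
```

View pics/b3.png

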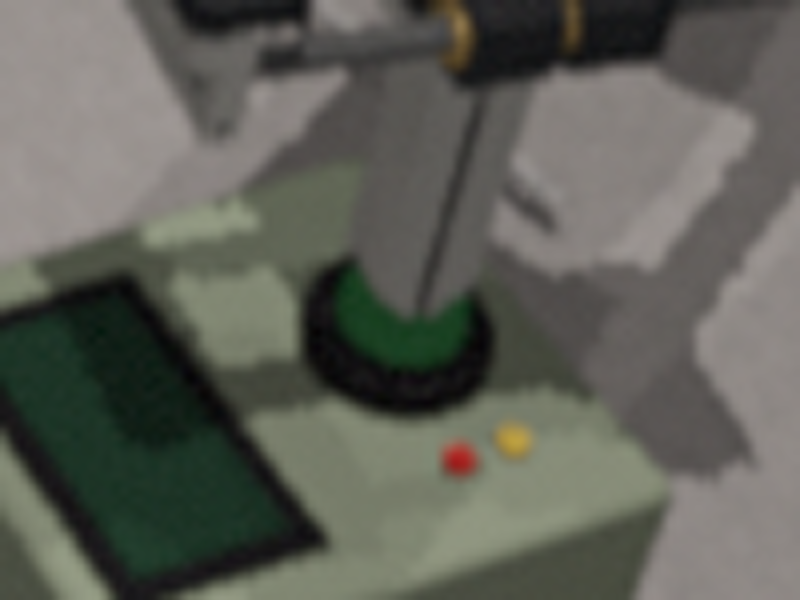

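The spring profile is clear: first contact at about 0.279, 2.2 N at 0.2774, 5.3 N at 0.2736. Pressing on to the stop.

```bash
python3 -m pendant '[{"travel":[0,0,-0.001],"rot":[0,0,0],"claw":0},{"travel":[0,0,-0.001],"rot":[0,0,0],"claw":0},{"travel":[0,0,0],"rot":[0,0,0],"claw":0}]'
python3 -m pendant '[{"travel":[0,0,0.005],"rot":[0,0,0],"claw":0},{"travel":[0,0,0.02],"rot":[0,0,0],"claw":0},{"travel":[0,0,0.04],"rot":[0,0,0],"claw":0},{"travel":[-0.02,0.03,0.04],"rot":[0,0,0],"claw":0},{"travel":[-0.02,0.03,0.03],"rot":[0,0,0],"claw":0},{"travel":[0,0,0],"rot":[0,0,0],"claw":0},{"travel":[0,0,0],"rot":[0,0,0],"claw":0},{"travel":[0,0,0],"rot":[0,0,0],"claw":0}]'
python3 -c "
from h import *
st();fine()
p=imaging.get_image('scene');cv2.imwrite('pics/end.png',cv2.resize(p['img'],(768,576)))"
```

```text
t: 19.55
ee_pos: [0.4519, 0.287, 0.2733]
tcp_rot: [0.79, 0.613, -0.0, 0.0]
wrist_force: [-4.6, -3.4, 14.3]
gripper_width: 0.003
t: 20.35
ee_pos: [0.4131, 0.3441, 0.4016]
tcp_rot: [0.79, 0.613, -0.002, -0.0]
wrist_force: [-1.0, -0.5, -0.8]
gripper_width: 0.007
t 20.35 tcp [0.4131 0.3441 0.4016] tip [0.4126 0.3437 0.2026] yawY -0.2514 z [-0.0028 -0.0021 -1.    ] tiltY -0.0022 F [-1.03 -0.52 -0.81] T [-0.06  0.08  0.06] g 0.6
top cyl [ 0.5568 -0.0429 -0.2495] along 0.0063 across -0.0025 area obs/model 542.0 562.0 res 3.538674710907201e-11
scene cyl [ 0.5576 -0.0374 -0.2554] along 0.0039 across 0.0004 area obs/model 544.0 627.0 res 7.86457868691621e-12
```

View pics/end.png

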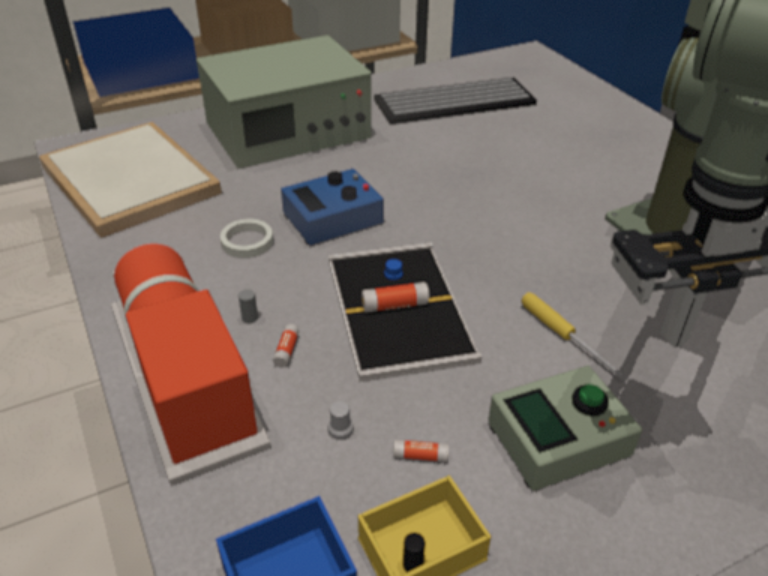

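The beacon is at (396,297) on the line, the button is up at (590,398), the arm is clear, and everything else is where it was. Handing in.

```bash
python3 -c "
from h import *
print(workorder.close_job())"
```

```text
the job is handed in; nothing more can be done
None
```

The job is done and handed in at about 20.5 s, well inside the 51 s limit. The hand-in reports no verdict.

- **Rolling:** I rolled the large beacon onto the yellow line in six fingertip strokes on its top, pressing with about 9–11 N. It was never gripped or lifted.
- **Beacon position, last check:** The two cameras disagree slightly on the offset across the line. The top view gives −2.5 mm and the scene view +0.4 mm (+1.9 mm in the scene view just after the last stroke). Both are within the 6 mm allowed. It sits about 4–6 mm along from the line's middle, and its angle to the line is within 0.01 rad.
- **Button:** I pressed it to its stop only once the beacon was on the line. I pressed twice, because in the first press the finger looked close to the housing rim. The second showed a clean spring rise over about 5.7 mm, then the hard stop at 14 N.
- **End state:** In the last picture the button looks up, the arm is well clear of everything, and the cap, driver, plug, cell and tape look unmoved. I judged those by eye and did not measure them.

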